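# Lay the next courses of a shielding-block wall in running bond

## Task

Carry on the small white shielding wall in running bond with blocks from the sloping rack: on the fixed bottom course lay the half block at the end next to the upright steel bracket, flush with the end below, and a full block beside it centred over the bottom joint, both let go, and then lay the other full block on top of these two, centred over the joint between them. Leave joints of about 4 mm between neighbouring ends, keep the faces in line with the wall, and let go of everything. Leave the three-quarter block in the rack, and do not shift the steel pot behind the wall or the pipette stand.

Things in the scene. Friction and masses are not known exactly. Their poses are not given: they have to be found in the camera images.
- bed (a point): Point on top of the wall's fixed bottom course, over its joint, 56 mm above the bench; y runs along the wall to the bracket end, x across, z up. Places for block centres here: half block y 97.5, z 23 mm; full block y 0, z 23; top full block y 65, z 69; all x 0. The course is two white blocks, each 126 long, 50 wide, 46 high, 4 mm joint, on a fixed 84 x 290 mm steel plate 10 mm thick.
- bracket (a point): Foot of the upright steel end bracket's inner face, level with the top of the bottom course, 134 mm from the bed point along the wall (same axes). The bracket is 44 mm wide (across the wall), 5 mm thick and rises 29 mm above this point; a half block in its place ends 6 mm from it, flush with the course below. The wall is fixed, on either side of the robot and turned.
- rack: Fixed aluminium rack, origin under it at bench level. Its flat board (330 mm wide, y) slopes 40 degrees, rising along x away from the robot, from x -35, z 35 mm to x 74, z 127. Blocks lie on it in a row along y, 84 mm between centres, in any order, no walls between, length up the slope, lower ends on a lip standing 16 mm off the board.
- full1_centre (a point): Centre of a full block: white polyethylene, 126 long (its x axis, pointing up the slope at the start), 50 wide (y), 46 high (z, square to the slope at the start), about 0.28 kg. The two full blocks are alike and either may go to either full place.
- full2_centre (a point): Centre of the other full block, the same: 126 long (x), 50 wide (y), 46 high (z).
- half_centre (a point): Centre of the half block: white, 61 long (x, up the slope at the start), 50 wide (y), 46 high (z), about 0.13 kg.
- spare_centre (a point): Centre of the three-quarter block: white, 94 long (x), 50 wide (y), 46 high (z). Not needed; it stays in the rack.
- pot: Loose dark steel source pot with a knobbed lid, 56 mm across, 76 mm high, origin under its centre; stands behind the wall (75 to 100 mm from the wall's centre line, on its side away from the robot). Not to be shifted.
- stand: Loose white pipette stand with four hanging pipettes, base 112 mm across, disc 92 mm across at 260 mm height (pipettes to 50 mm from the axis, from 85 to 297 mm height), 308 mm high, origin under its centre; stands between and beyond wall and rack. Not to be shifted.
Mind the look-alikes: they are no part of the job. What is shaped like the part that bears full1_centre but black is not meant.

How it is judged:
By the outcome, as a careful person would: the job done as asked, in the order asked, and still so for the second after the job is handed in, with the robot touching nothing.
It also fails if it takes over 72 s, if anything falls off the work surface, if the arm or the gripper's body presses on something with over 40 N, if the wrist force passes 120 N, or if a joint passes its speed limit or range.

## Robot

A 7-joint arm with a two-finger parallel gripper is mounted at the origin on the work surface. World frame = base frame: x ahead of the robot, y to its left, z up, the work surface at z = 0. Lengths are in m, angles in degrees, forces in N, time in s.
With the tool pointing down it reaches from about 0.35 to 0.9 m from the base axis. Payload 7.2 kg.
Tool frame: the origin (TCP) lies on the centre line of the jaws, within the pads' length; the fingertips stand 19 mm ahead of it and the grasp point (between the pads) is the TCP; z points along the fingers, y is the line along which they close (so a half turn about z gives the same grasp; the last joint's range is limited). The gripper opens to 85 mm and grips with 20 to 120 N. Pads are 22 mm wide; open, the fingers measure 114 mm over their backs; the gripper's body (76 mm by 85 mm) begins 54 mm behind the grasp point. The pads swing forward as they close: fully open they stand 13 mm farther back than shut.
Start: joints at [70.978, 23.554, -0.728, 91.456, 0.321, 64.991, -4.71], TCP at [0.163, -0.603, 0.25] pointing down, gripper open.
Joint ranges: [-169.25, 169.25], [-16.82, 113.86], [-84.01, 82.57], [7.8, 145.47], [-59.2, 239.2], [7.22, 106.19], [-163.78, 163.78]. Speed limits (degrees/s): [136.94, 136.94, 172.46, 172.46, 180, 180, 180].

## Interface

Orientations are given as [roll, pitch, yaw] about the fixed x, y, z axes, in that order (R = Rz(yaw) Ry(pitch) Rx(roll)).
In Python, from workcell import monitor, optics, r gives the robot as it stands.
- The arm moves only by the tool drive_tool, never from a script. Its argument "targets" is a list of rows, each a list of 4 numbers: the shift along the world's x, y, z in units of 30 mm (1.0 is 30 mm), then the turn about the world's z in units of 5 degrees (1.0 is 5 degrees). A call has 1 to 5 rows; each row shifts and turns the commanded pose from where the row before left it; what a row does not reach is not made up. A row lasts 1/10 s, in which the tool goes at most 50 mm and 8.59 degrees, less where a joint would pass 70% of its speed; a pose out of reach is approached as far as the arm can. A call is refused whole if a number of a shift passes 1 or a number of a turn 1, either way. A call with a gripper value outside its range is refused whole. "gripper" is the opening in per cent of the stroke, from 0 (shut) to 100 (fully open), set as the call begins (left out, the last holds). The fingers move at their own pace and stop on an object; "grip_force" is the grip in N (left out, the last holds). Time passes only in rows, so rows that do not move let the fingers close. It gives the time, the measured TCP pose, the force, the opening and the grip force at its end, in the units of the state.
- monitor.observe(): the state, without advancing time (a new reading comes with each control period).
- optics.capture(name): name is "side" or "top" or "wrist"; returns a dict with "img" (384x512x3 uint8, blue, green, red), "fov_y" (degrees; the focal length in pixels is half the picture's height over the tangent of half this angle, whatever the lens; pixels are square), "cx", "cy" (the principal point, pixels), "D" ([k1, k2, p1, p2, k3] as OpenCV has them; the pictures are not rectified), "rvec" (rotation vector, rad) and "tvec" (3), from world to camera coordinates, as OpenCV has them. Camera axes: x right, y down, z forward; pixel columns grow to the right and rows downward; lengths in m; the calibration is good to about 2 mm. A picture is of the moment at which its call begins. There is no depth.
- r.sign_off(): hands the job in; it is judged then, once.
The state is a dict: "time": time; "joints": joint angles; "dq": joint speeds; "joint_torque": joint torques, N m; "eef_pos": TCP position; "tool_rot": TCP orientation; "force": force on the tool from outside, world axes, zero at the start; "moment": the same for the moment, N m; "gripper_width": finger opening in m; "grip_force": force on a finger pad.
Only numpy, scipy, OpenCV 4.12 (cv2) and the standard library are available. Lean on these libraries where they do the work, as an engineer would, in place of code of your own. Each camera call takes 0.05 s, during which the arm holds its last target. There are 200 camera calls.

## Working session

There is one attempt and no reset: what is moved stays moved. The work goes in short steps, Python scripts to look and compute and a tool call to move; the robot and the scene stay as the last step left them, time stands still between calls to the robot, and variables do not carry over. Pictures are saved under pics/ and viewed, at most 10 in all, crops included, and the job is handed in when it is done.

Besides the shell and the picture viewer there is one more tool, called after "Request:" as name(argument=value, ...) on one line, values as JSON. drive_tool: Moves the arm, as the interface text tells. Its arguments: {"type":"object","properties":{"targets":{"type":"array"},"gripper":{"type":"number"},"grip_force":{"type":"number"}},"required":["targets"]}

```bash
mkdir -p pics; ls; cat > h.py <<'E'
import numpy as np,cv2
from workcell import monitor,optics,r
def K(c):
    f=192/np.tan(np.radians(c["fov_y"]/2)); return np.array([[f,0,c["cx"]],[0,f,c["cy"]],[0,0,1]])
def snap(n,f):
    c=optics.capture(n); cv2.imwrite("pics/"+f+".png",c["img"]); np.save("pics/"+f+".npy",c,allow_pickle=True); return c
def load(f): return np.load("pics/"+f+".npy",allow_pickle=True).item()
def ray(c,px):
    u=cv2.undistortPoints(np.array(px,float).reshape(-1,1,2),K(c),np.array(c["D"],float)).reshape(-1,2)
    R=cv2.Rodrigues(np.array(c["rvec"],float))[0]; o=-R.T@np.array(c["tvec"],float).ravel()
    return o,np.c_[u,np.ones(len(u))]@R
def onz(c,px,z):
    o,d=ray(c,px); return o+d*((z-o[2])/d[:,2])[:,None]
def proj(c,P):
    return cv2.projectPoints(np.array(P,float).reshape(-1,1,3),np.array(c["rvec"],float),np.array(c["tvec"],float),K(c),np.array(c["D"],float))[0].reshape(-1,2)
E
python3 - <<'E'
from h import *
print(monitor.observe())
cs=[snap(n,n+"0") for n in("side","top","wrist")]
for c in cs: o,d=ray(c,[(256,192)]); print(c["fov_y"],o,d)
cv2.imwrite("pics/a.png",np.hstack([cs[0]["img"],cs[1]["img"]])[:, :])
E
```

```text
pics
{'time': 0.0, 'joints': array([70.97954766, 23.60130603, -0.72805576, 91.50507297,  0.32117331,
       64.99029219, -4.71078609]), 'dq': array([ 0.00445849, -0.04087515,  0.01833174, -0.01223271, -0.01679121,
       -0.00249319,  0.10006403]), 'joint_torque': array([-1.43943116e-04, -6.00638437e+01,  6.81548920e-01, -2.99412364e+01,
        1.36917122e-02,  1.07607860e-02,  2.03619811e-05]), 'eef_pos': array([ 0.16278383, -0.60293701,  0.24943174]), 'tool_rot': array([-1.79905639e+02,  7.12242398e-03,  1.51130996e+01]), 'force': array([-0.07942806,  0.17285308, -0.30011197]), 'moment': array([-0.01079489, -0.03877226,  0.05715809]), 'grip_force': 0.0, 'gripper_width': 0.08584123176115757}
42.726736061193286 [ 0.55948185 -1.23139482  1.10591044] [[ 0.01791648  0.75753306 -0.65277983]]
55.53865981154017 [ 0.51544523 -0.04354672  1.13201538] [[ 0.08786875  0.01552433 -0.99606307]]
68.44927395116271 [ 0.24006724 -0.58246192  0.37284955] [[-0.32755554 -0.07301577 -0.94239094]]
```

View pics/side0.png

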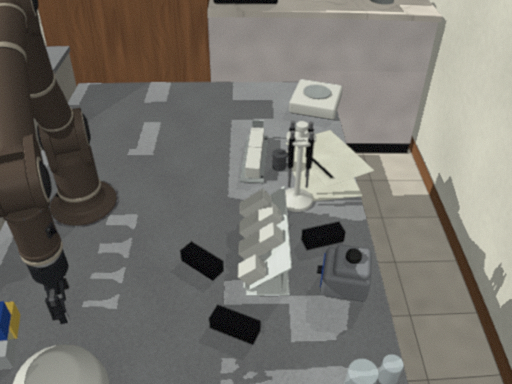

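View pics/top0.png

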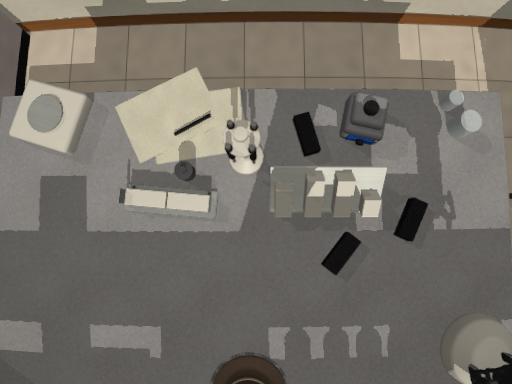

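```bash
python3 - <<'E'
from h import *
t=load("top0")["img"]; s=load("side0")["img"]
z=lambda i,f:cv2.resize(i,None,fx=f,fy=f,interpolation=cv2.INTER_CUBIC)
a=z(t[170:230,108:228],6.6); b=z(t[155:227,260:395],5.9)
a=a[:,:790];b=b[:,:790]
cv2.imwrite("pics/c1.png",np.vstack([a[:300],b[:300] if b.shape[1]==a.shape[1] else cv2.resize(b,(790,421))[:300]]))
b=cv2.resize(z(s[110:300,230:330],3),None,fx=1,fy=1); cv2.imwrite("pics/c2.png",b)
print(a.shape,b.shape)
E
```

```text
(396, 790, 3) (570, 300, 3)
```

View pics/c1.png

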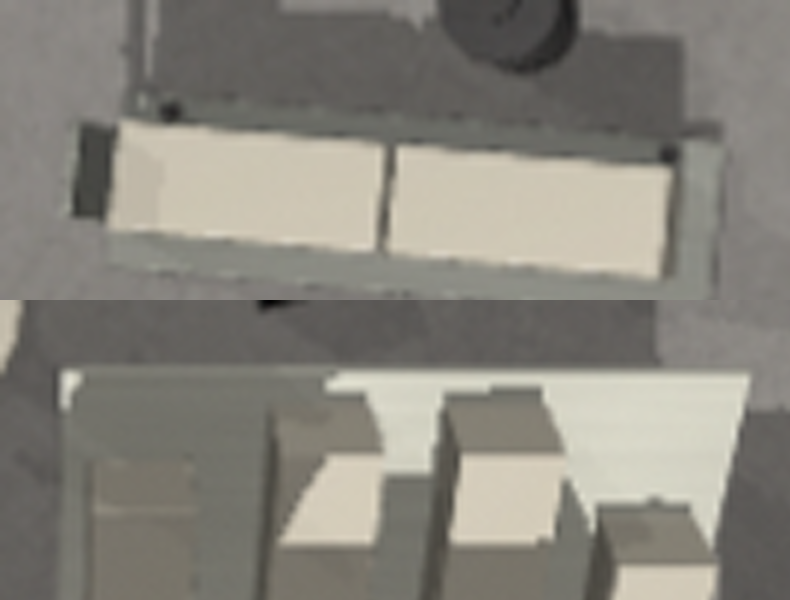

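View pics/c2.png

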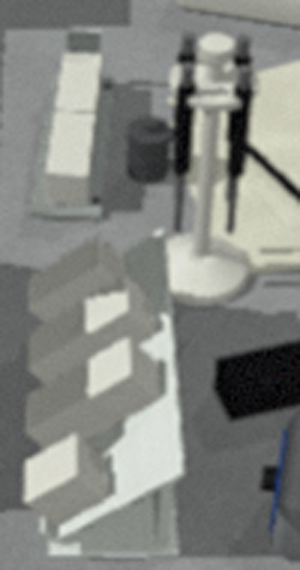

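```bash
python3 - <<'E'
from h import *
np.set_printoptions(precision=4,suppress=True)
c=load("top0")
a=lambda l:[(108+(u+.5)/6.6-.5,170+(v+.5)/6.6-.5) for u,v in l]
b=lambda l:[(260+(u+.5)/5.9-.5,155+(v-300+.5)/5.9-.5) for u,v in l]
W=onz(c,a([(122,122),(672,168),(660,278),(108,228)]),.056); J=onz(c,a([(390,147),(382,252)]),.056)
print("wall",W[:,:2],"joint",J[:,:2],J.mean(0),"mean",W.mean(0), np.linalg.norm(W-np.roll(W,1,0),axis=1))
ax=(W[0]+W[3]-W[1]-W[2])/2; print("wall yaw",np.degrees(np.arctan2(-ax[0],ax[1])))
R=onz(c,b([(62,372),(750,375)]),.127); print("rack top edge",R)
rx=R[:,0].mean()-.074; ry=R[:,1].mean()
s,co=np.sin(np.radians(40)),np.cos(np.radians(40))
def blk(y,L,sx,sy,sz):
    q=np.array([-35+ (L/2+sx)*co-(23+sz)*s,0,35+(L/2+sx)*s+(23+sz)*co])/1000
    return [rx+q[0],ry+y+sy/1000,q[2]]
inv=lambda P:[(round((u-260)*5.9+2.5),round((v-155)*5.9+302.5)) for u,v in proj(c,P)]
print("rack",rx,ry)
for y,L in[(.126,94),(.042,126),(-.042,126),(-.126,61)]:
    print(L,np.array(blk(y,L,0,0,0)),inv([blk(y,L,L/2,25,23),blk(y,L,L/2,-25,23),blk(y,L,L/2,0,-23),blk(y,L,-L/2,25,23),blk(y,L,-L/2,-25,23)]))
t=c["img"]; g=cv2.resize(t[155:235,260:395],None,fx=5.9,fy=5.9,interpolation=cv2.INTER_CUBIC)
for y,L in[(.126,94),(.042,126),(-.042,126),(-.126,61)]:
    for P in [(L/2,25,23),(L/2,-25,23),(L/2,0,-23),(-L/2,25,23),(-L/2,-25,23)]:
        u,v=proj(c,[blk(y,L,*P)])[0]; cv2.circle(g,(int((u-260)*5.9+2.5),int((v-155)*5.9+2.5)),4,(0,0,255),1)
cv2.imwrite("pics/ov.png",g)
c2=load("side0"); 
bs=lambda l:[(230+(u+.5)/3-.5,110+(v+.5)/3-.5) for u,v in l]
# side check: wall corners
print("side wall pred px",[( (u-230)*3, (v-110)*3) for u,v in proj(c2,W)])
print("stand",onz(c,[(245,157)],0.02),"pot",onz(c,[(184,171)],.076))
E
```

```text
wall [[0.6245 0.365 ]
 [0.6022 0.1117]
 [0.5527 0.1167]
 [0.5761 0.3702]] joint [[0.6124 0.2402]
 [0.5649 0.243 ]] [0.5886 0.2416 0.056 ] mean [0.5889 0.2409 0.056 ] [0.0487 0.2543 0.0497 0.2546]
wall yaw -5.158885149042701
rack top edge [[ 0.6744 -0.0675  0.127 ]
 [ 0.6716 -0.3958  0.127 ]]
rack 0.5989812480459417 -0.23162698718093297
94 [ 0.5852 -0.1056  0.0828] [(92, 514), (199, 514), (140, 460), (88, 671), (190, 671)]
126 [ 0.5975 -0.1896  0.0931] [(276, 456), (384, 456), (318, 403), (259, 670), (360, 669)]
126 [ 0.5975 -0.2736  0.0931] [(457, 455), (565, 455), (492, 402), (428, 669), (529, 668)]
61 [ 0.5726 -0.3576  0.0722] [(616, 568), (718, 567), (644, 513), (597, 667), (696, 666)]
side wall pred px [(np.float64(101.50546304465126), np.float64(54.867240757761465)), (np.float64(88.283345000812), np.float64(175.65689446838226)), (np.float64(45.57630695065316), np.float64(173.04579126034528)), (np.float64(63.97090850111175), np.float64(52.63757137001846))]
stand [[0.7224 0.0073 0.02  ]] pot [[0.6718 0.1844 0.076 ]]
```

View pics/ov.png

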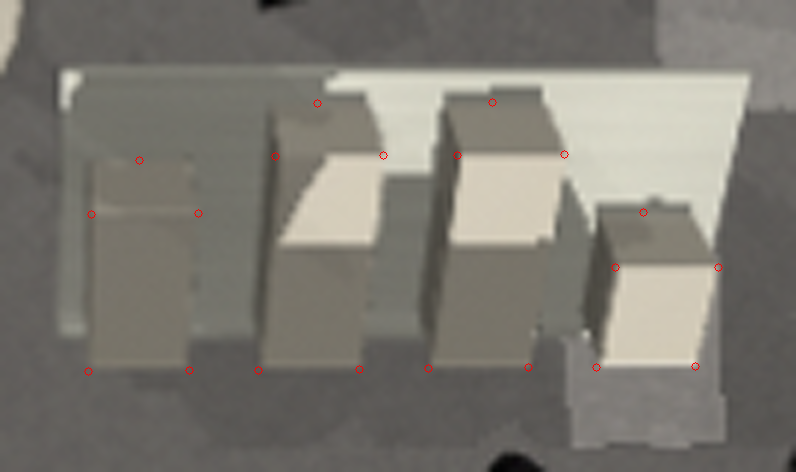

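Request:
drive_tool(targets=[[0.99,0.58,0,-0.3],[0.99,0.58,0,-0.3],[0.99,0.58,0,-0.3],[0.99,0.58,0,-0.3],[0.99,0.58,0,-0.3]], gripper=76, grip_force=25)

```text
time: 0.65
eef_pos: [0.3124, -0.5154, 0.2501]
tool_rot: [-180.0, 0.0, 7.5]
force: [0.9, 0.2, -0.6]
gripper_width: 0.0646
grip_force: 0.0
```

Request:
drive_tool(targets=[[0.99,0.58,0,-0.3],[0.99,0.58,0,-0.3],[0.99,0.58,0,-0.3],[0.99,0.58,0,-0.3],[0.99,0.58,0,-0.3]])

```text
time: 1.15
eef_pos: [0.4609, -0.4285, 0.25]
tool_rot: [-180.0, 0.0, 0.0]
force: [0.2, -0.9, 0.2]
gripper_width: 0.0649
grip_force: 0.0
```

Request:
drive_tool(targets=[[0.99,0.58,0,0],[0.99,0.58,0,0],[0.99,0.58,0,0],[0.99,0.58,0,0],[0,0,0,0]])

```text
time: 1.65
eef_pos: [0.5833, -0.3543, 0.2493]
tool_rot: [-179.8, -0.1, 0.5]
force: [0.5, 0.1, -0.2]
gripper_width: 0.0646
grip_force: 0.0
```

```bash
python3 - <<'E'
from h import *
c=snap("wrist","w1")
s=monitor.observe();print(s["eef_pos"],s["tool_rot"],s["joints"])
E
```

```text
[ 0.58089118 -0.35681314  0.24933258] [-1.79892542e+02  9.79907904e-03  3.92629547e-01] [ 31.21915478  29.42612583  -5.59100436  82.38386383   2.85268562
  68.38828134 -64.31578945]
```

Request:
drive_tool(targets=[[0,0.06,-1,0],[0,0,-1,0],[0,0,-1,0],[0,0,-1,0],[0,0,-0.8,0]])

```text
time: 2.2
eef_pos: [0.5768, -0.359, 0.1044]
tool_rot: [-180.0, 0.1, 0.0]
force: [-0.3, -0.7, -1.0]
gripper_width: 0.065
grip_force: 0.0
```

Request:
drive_tool(targets=[[0,0,-0.5,0],[0,0,-0.26,0],[0,0,0,0]])

```text
time: 2.5
eef_pos: [0.5776, -0.3595, 0.0845]
tool_rot: [179.9, 0.1, 0.0]
force: [-3.9, -1.2, 4.9]
gripper_width: 0.0649
grip_force: 0.0
```

Request:
drive_tool(targets=[[0,0,0,0],[0,0,0,0],[0,0,0,0],[0,0,0,0]], gripper=0)

```text
time: 2.9
eef_pos: [0.5786, -0.3591, 0.0847]
tool_rot: [179.9, -0.0, 0.1]
force: [-2.8, -0.3, 6.8]
gripper_width: 0.0496
grip_force: 26.8
```

Request:
drive_tool(targets=[[0,0,0.5,0],[-0.5,0,1,0],[-0.5,0,1,0],[-0.5,0,1,0],[-0.5,0,1,0]])

```text
time: 3.4
eef_pos: [0.5184, -0.3576, 0.2205]
tool_rot: [180.0, -0.0, 0.1]
force: [0.8, -0.3, -1.1]
gripper_width: 0.0499
grip_force: 26.5
```

Request:
drive_tool(targets=[[-0.13,1,0,1],[-0.13,1,0,1],[-0.13,1,0,1],[-0.13,1,0,1],[-0.13,1,0,1]])

```text
time: 3.9
eef_pos: [0.4992, -0.2065, 0.2195]
tool_rot: [180.0, -0.1, 25.3]
force: [1.2, 0.3, -2.1]
gripper_width: 0.0503
grip_force: 26.7
```

Request:
drive_tool(targets=[[-0.13,1,0,1],[-0.13,1,0,1],[-0.13,1,0,1],[-0.13,1,0,1],[-0.13,1,0,1]])

```text
time: 4.4
eef_pos: [0.4796, -0.0566, 0.2195]
tool_rot: [179.9, -0.0, 50.3]
force: [0.5, -0.2, -2.1]
gripper_width: 0.0498
grip_force: 26.7
```

Request:
drive_tool(targets=[[-0.13,1,-0.3,1],[-0.13,1,-0.3,1],[-0.13,1,-0.3,1],[-0.13,1,-0.3,1],[-0.13,1,-0.3,1]])

```text
time: 4.9
eef_pos: [0.4602, 0.0934, 0.1742]
tool_rot: [179.9, -0.0, 75.3]
force: [-0.5, -0.1, -1.5]
gripper_width: 0.0501
grip_force: 26.7
```

Request:
drive_tool(targets=[[-0.13,1,-0.5,1],[0,1,-0.5,0.96],[0,0,-0.5,0],[0,0,0,0],[0,0,0,0]])

```text
time: 5.4
eef_pos: [0.4565, 0.1517, 0.1291]
tool_rot: [180.0, 0.0, 84.9]
force: [-0.3, -0.2, -1.4]
gripper_width: 0.05
grip_force: 26.5
```

```bash
python3 - <<'E'
from h import *
w=snap("wrist","w2");t=snap("top","t2")
s=monitor.observe();print(s["eef_pos"],s["tool_rot"],s["joints"],s["gripper_width"])
cv2.imwrite("pics/w2t2.png",np.vstack([cv2.resize(t["img"][150:350,60:300],(480,400)),cv2.resize(w["img"],(480,360))])[:, :][:760])
cv2.imwrite("pics/v2.png",np.hstack([cv2.resize(t["img"][160:300,100:260],None,fx=2.5,fy=2.5)[:350], cv2.resize(w["img"],None,fx=.78,fy=.78)[:300].copy() if 0 else cv2.resize(w["img"],(400,350))]))
E
```

```text
[0.45699945 0.1514818  0.12950627] [1.79916184e+02 2.06474063e-03 8.48328722e+01] [  3.28151851  21.94461821 -33.36593175 116.57996164  16.67516312
  45.98243    -45.04618016] 0.04978190987885371
```

View pics/v2.png

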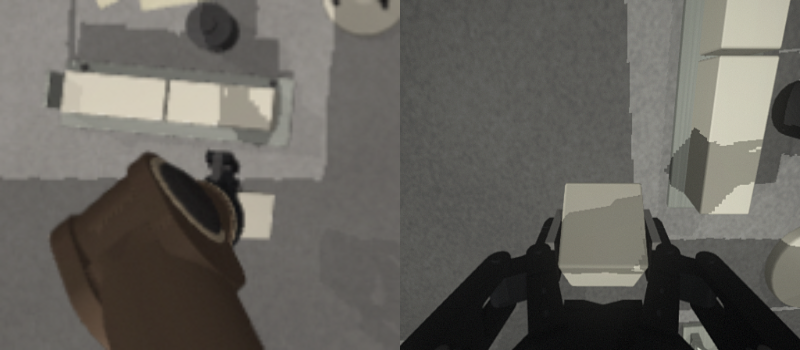

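Request:
drive_tool(targets=[[0,0,-1,0],[0,0,-1,0],[0,0,-0.5,0],[0,0,0,0]], grip_force=20)

```text
time: 5.9
eef_pos: [0.4558, 0.151, 0.0525]
tool_rot: [-179.9, 0.1, 84.8]
force: [0.2, 0.2, -1.4]
gripper_width: 0.0495
grip_force: 26.5
```

Request:
drive_tool(targets=[[0,0.1,-0.2,0],[0,0.2,-0.2,0],[0,0.2,-0.15,0],[0,0.2,-0.15,0],[0,0.2,-0.1,0]])

```text
time: 6.4
eef_pos: [0.4585, 0.1789, 0.0313]
tool_rot: [179.8, 0.0, 84.9]
force: [0.9, -3.9, 4.9]
gripper_width: 0.0496
grip_force: 29.0
```

Request:
drive_tool(targets=[[0,0.2,-0.1,0],[0,0.2,-0.05,0],[0,0,0,0]])

```text
time: 6.7
eef_pos: [0.457, 0.1921, 0.0257]
tool_rot: [179.9, -0.1, 85.0]
force: [0.2, -1.3, 6.5]
gripper_width: 0.05
grip_force: 29.2
```

```bash
python3 - <<'E'
from h import *
w=snap("wrist","w3")
s=monitor.observe();print(s["eef_pos"],s["tool_rot"],s["force"],s["gripper_width"])
E
```

```text
[0.45700604 0.19209899 0.02569222] [ 1.79911214e+02 -8.16619284e-02  8.49557075e+01] [ 0.66109126 -0.3668074   6.29849888] 0.04968399303611008
```

View pics/w3.png

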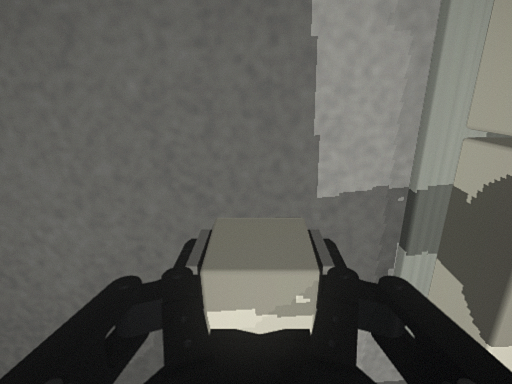

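```bash
python3 - <<'E'
from h import *
np.set_printoptions(precision=4,suppress=True)
c=load("w3"); print(onz(c,[(218,218.5),(306,218.5)],0)); print(onz(c,[(202,269),(318,269)],.046)); print(onz(c,[(209,331),(313,331)],.046))
E
```

```text
[[0.4337 0.2051 0.    ]
 [0.4844 0.2006 0.    ]]
[[0.433  0.2029 0.046 ]
 [0.4822 0.1986 0.046 ]]
[[0.4312 0.1695 0.046 ]
 [0.4792 0.1652 0.046 ]]
```

Request:
drive_tool(targets=[[0,0,0,0],[0,0,0,0],[0,-0.1,0.1,0],[-0.03,-0.29,0.14,0],[-0.03,-0.29,0.14,0]], gripper=74)

```text
time: 7.25
eef_pos: [0.4544, 0.1698, 0.0367]
tool_rot: [-180.0, 0.0, 84.9]
force: [0.3, 0.0, 0.2]
gripper_width: 0.0633
grip_force: 0.0
```

Request:
drive_tool(targets=[[0,0,0,0],[0,0,0,0],[0,0,0,0],[0,0,0,0]], gripper=0, grip_force=40)

```text
time: 7.65
eef_pos: [0.4548, 0.1687, 0.037]
tool_rot: [180.0, 0.1, 84.8]
force: [-2.4, -6.3, 10.9]
gripper_width: 0.0492
grip_force: 40.5
```

```bash
python3 - <<'E'
from h import *
np.set_printoptions(precision=4,suppress=True)
w=snap("wrist","w4")
s=monitor.observe();print(s["eef_pos"],s["tool_rot"],s["force"],s["gripper_width"])
g=cv2.cvtColor(w["img"],cv2.COLOR_BGR2GRAY)
for u in (240,260,280): print(g[150:330:1,u].tolist())
E
```

```text
[0.4548 0.1687 0.037 ] [179.9802   0.1467  84.8064] [-1.8095 -5.7795 11.3778] 0.0498307934419085
[97, 92, 94, 91, 93, 95, 95, 97, 97, 95, 100, 96, 97, 101, 100, 100, 97, 96, 97, 100, 99, 100, 99, 100, 99, 98, 98, 101, 101, 101, 98, 105, 101, 100, 102, 102, 101, 105, 102, 102, 103, 107, 135, 159, 179, 191, 202, 209, 209, 211, 208, 209, 212, 210, 209, 209, 208, 211, 209, 208, 210, 210, 211, 208, 211, 210, 210, 209, 208, 211, 210, 211, 211, 211, 210, 210, 209, 209, 209, 209, 209, 210, 212, 204, 151, 149, 153, 151, 151, 151, 150, 154, 151, 149, 153, 149, 151, 152, 152, 148, 152, 150, 152, 153, 150, 152, 152, 150, 150, 151, 150, 152, 149, 150, 147, 152, 150, 152, 150, 150, 149, 149, 151, 149, 148, 150, 148, 149, 149, 149, 148, 150, 149, 148, 150, 147, 146, 166, 211, 208, 207, 205, 207, 206, 208, 206, 205, 207, 207, 208, 205, 205, 206, 208, 204, 181, 122, 87, 86, 88, 86, 88, 91, 86, 86, 83, 85, 85, 87, 87, 87, 86, 86, 84, 88, 84, 87, 88, 93, 75]
[97, 99, 96, 94, 100, 97, 97, 98, 99, 97, 96, 100, 98, 97, 101, 94, 96, 95, 100, 100, 100, 98, 99, 103, 100, 97, 100, 101, 103, 102, 102, 104, 102
[... 867 characters left out ...]
103, 99, 103, 103, 101, 101, 106, 136, 162, 178, 190, 202, 211, 208, 209, 210, 211, 207, 209, 212, 210, 211, 210, 210, 210, 211, 212, 211, 210, 208, 212, 210, 212, 210, 212, 209, 210, 210, 211, 210, 210, 211, 210, 211, 212, 205, 154, 149, 153, 153, 153, 153, 150, 151, 154, 153, 152, 154, 151, 154, 152, 154, 152, 152, 153, 154, 154, 151, 152, 150, 151, 153, 150, 150, 154, 152, 149, 153, 151, 151, 153, 151, 151, 152, 151, 150, 152, 153, 150, 152, 151, 151, 152, 151, 150, 153, 151, 148, 148, 163, 210, 210, 208, 206, 206, 209, 206, 205, 207, 204, 206, 203, 198, 195, 197, 197, 194, 192, 197, 192, 174, 121, 86, 87, 87, 94, 91, 90, 89, 86, 86, 84, 88, 89, 89, 91, 88, 90, 88, 89, 89, 91, 88, 89, 75]
```

```bash
python3 - <<'E'
from h import *
np.set_printoptions(precision=4,suppress=True)
c=load("w4"); 
for v in (193,232,286,305): print(v,onz(c,[(260,v)],0),onz(c,[(260,v)],.046))
R=cv2.Rodrigues(np.array(c["rvec"]))[0]; print(ray(c,[(256,192)]))
print(proj(c,[[.4548+.0027,.1687+.0304,0],[.4548+.0027,.1687+.0304,.046],[.4548-.0027,.1687-.0304,.046]]))
cv2.imwrite("pics/w4c.png",c["img"][120:384])
E
```

```text
193 [[0.4567 0.191  0.    ]] [[0.4582 0.2076 0.046 ]]
232 [[0.4543 0.1649 0.    ]] [[0.4565 0.189  0.046 ]]
286 [[0.4507 0.1243 0.    ]] [[0.4539 0.16   0.046 ]]
305 [[0.4493 0.1085 0.    ]] [[0.4529 0.1488 0.046 ]]
(array([0.4618, 0.2487, 0.1602]), array([[-0.0436, -0.3341, -0.9419]]))
[[260.1133 180.1541]
 [260.2388 211.2269]
 [260.3779 321.8191]]
```

View pics/w4c.png

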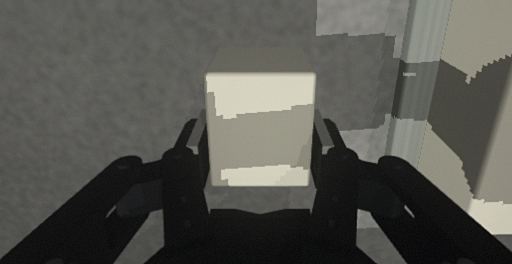

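Request:
drive_tool(targets=[[0,0,0,0],[0,0,0,0],[0.03,0.31,0,0],[0,0,0,0]], gripper=74)

```text
time: 8.1
eef_pos: [0.4556, 0.1818, 0.0365]
tool_rot: [180.0, -0.1, 85.0]
force: [-0.6, 0.1, 0.9]
gripper_width: 0.0629
grip_force: 0.0
```

Request:
drive_tool(targets=[[0,0,0,0],[0,0,0,0],[0,0,0,0],[0,0,0,0]], gripper=0, grip_force=30)

```text
time: 8.5
eef_pos: [0.4555, 0.1802, 0.0365]
tool_rot: [180.0, -0.0, 84.9]
force: [-0.4, 2.0, 1.2]
gripper_width: 0.0493
grip_force: 31.5
```

```bash
cat >> h.py <<'E'
def edges(c,cols=(250,260,270),lo=100,hi=340,th=18):
    g=cv2.GaussianBlur(cv2.cvtColor(c["img"],cv2.COLOR_BGR2GRAY),(3,3),0).astype(int)
    for u in cols:
        d=np.abs(g[lo+2:hi+2,u]-g[lo-2:hi-2,u]); print(u,[(lo+i,int(g[lo+i-3,u]),int(g[lo+i+3,u])) for i in range(1,len(d)-1) if d[i]>th and d[i]>=d[i-1] and d[i]>d[i+1]])
E
python3 - <<'E'
from h import *
np.set_printoptions(precision=4,suppress=True)
c=snap("wrist","w5"); edges(c)
s=monitor.observe();print(s["eef_pos"],s["tool_rot"],s["force"],s["gripper_width"])
p=s["eef_pos"]; a=np.array([.0899,.9959,0])
P=lambda L,z:p*[1,1,0]+a*L+[0,0,z]
print(proj(c,[P(.0305,0),P(.0305,.046),P(-.0305,.046)]))
E
```

```text
250 [(218, 101, 199), (233, 211, 167), (290, 152, 210), (325, 196, 85), (332, 88, 32)]
260 [(218, 101, 199), (231, 211, 152), (286, 152, 211), (325, 196, 88), (333, 90, 31)]
270 [(218, 102, 199), (230, 211, 151), (285, 152, 212), (325, 197, 87), (332, 88, 31)]
[0.4555 0.1802 0.0365] [179.9866  -0.0257  84.9169] [-0.9402  2.0513  0.987 ] 0.04953078446110428
[[260.3158 180.6265]
 [260.4935 211.6772]
 [260.1784 322.7719]]
```

Request:
drive_tool(targets=[[0,0,0.5,0],[0,0,1,0],[0,0,1,0],[0.7,0.8,1,0],[0.8,0.9,0,0]])

```text
time: 9.05
eef_pos: [0.5027, 0.2306, 0.1453]
tool_rot: [179.7, -0.0, 84.8]
force: [1.4, 1.5, -0.9]
gripper_width: 0.0493
grip_force: 31.9
```

Request:
drive_tool(targets=[[0.9,0.9,0,0],[0.9,0.9,0,0],[0.9,0.9,0,0],[0.54,0.93,0,0],[0,0,0,0]])

```text
time: 9.55
eef_pos: [0.5981, 0.3434, 0.1402]
tool_rot: [-179.9, -0.1, 85.0]
force: [-0.3, -0.0, -1.6]
gripper_width: 0.0494
grip_force: 31.9
```

```bash
python3 - <<'E'
from h import *
np.set_printoptions(precision=4,suppress=True)
c=snap("wrist","w6")
s=monitor.observe();print(s["eef_pos"],s["tool_rot"],s["force"],s["gripper_width"])
E
```

```text
[0.5972 0.3413 0.14  ] [-179.8914    0.0129   85.0105] [ 0.6172 -0.1995 -1.7519] 0.04918207295005035
```

View pics/w6.png

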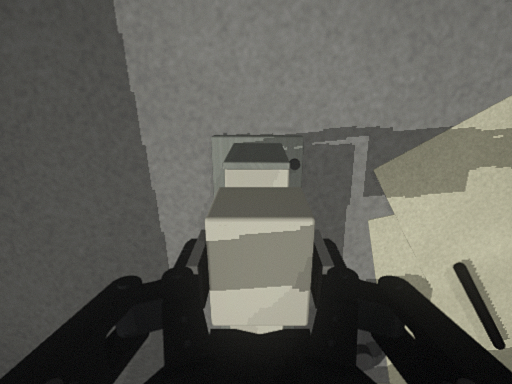

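```bash
cat >> h.py <<'E'
np.set_printoptions(precision=4,suppress=True)
B=np.array([.5888,.2412,.056]); A=np.array([.0899,.9959,0]); X=np.array([.9959,-.0899,0])
def w2l(P): P=np.atleast_2d(P)-B; return np.c_[P@X,P@A,P[:,2]]*1000
def l2w(x,y,z): return B+X*x/1000+A*y/1000+np.array([0,0,z/1000])
E
python3 - <<'E'
from h import *
c=load("w6"); p=monitor.observe()["eef_pos"]
print("tcp local",w2l(p))
print("bracket top edge",w2l(onz(c,[(224,163.5),(290,163.5)],.085)))
print("block top", w2l(onz(c,[(207,218),(313,218),(212,326),(308,326)],p[2]+.0095)))
print("pred bracket",proj(c,[l2w(-22,134,29),l2w(22,134,29),l2w(22,139,29),l2w(22,139,-50)]))
print("course edge sides at z0",w2l(onz(c,[(225.5,180),(288,180)],.056)))
edges(c,(240,257,275),120,240,10)
g=cv2.cvtColor(c["img"],cv2.COLOR_BGR2GRAY); print(g[175,215:300].tolist())
E
```

```text
tcp local [[ -0.6053 100.4119  83.9717]]
bracket top edge [[-23.6518 138.8995  29.    ]
 [ 19.2091 139.078   29.    ]]
block top [[-23.6326 129.798   93.4717]
 [ 23.2468 130.0123  93.4717]
 [-24.3721  69.6806  93.4717]
 [ 24.4767  69.9509  93.4717]]
pred bracket [[226.7902 170.8217]
 [293.9709 171.0961]
 [294.2891 163.656 ]
 [284.3835 143.2145]]
course edge sides at z0 [[-26.7465 118.8315  -0.    ]
 [ 21.322  119.0375  -0.    ]]
240 [(133, 125, 84), (137, 88, 129), (143, 129, 61), (162, 62, 128), (170, 125, 174), (187, 174, 87), (218, 88, 177), (234, 187, 132)]
257 [(133, 117, 83), (137, 102, 117), (141, 124, 62), (162, 62, 131), (170, 128, 173), (187, 175, 87), (218, 88, 177), (233, 188, 132)]
275 [(134, 123, 84), (138, 81, 92), (143, 93, 61), (162, 61, 132), (169, 132, 173), (179, 173, 185), (187, 186, 87), (218, 89, 177), (232, 187, 132)]
[131, 126, 127, 128, 121, 121, 123, 126, 120, 125, 174, 179, 175, 174, 174, 172, 174, 175, 173, 175, 176, 174, 177, 173, 174, 172, 175, 171, 171, 174, 174, 176, 174, 172, 174, 176, 175, 173, 174, 174, 174, 174, 175, 173, 173, 174, 173, 178, 172, 175, 174, 173, 174, 175, 173, 174, 174, 174, 171, 173, 173, 174, 173, 181, 186, 185, 183, 182, 184, 184, 186, 186, 171, 135, 94, 86, 90, 96, 92, 89, 91, 87, 88, 89, 94]
```

Request:
drive_tool(targets=[[-0.085,-0.056,-0.5,0],[0,0,-0.5,0],[0,0,-0.4,0],[0,0,0,0]])

```text
time: 10.0
eef_pos: [0.5939, 0.3361, 0.0964]
tool_rot: [-179.8, 0.2, 84.9]
force: [0.2, -1.0, -1.0]
gripper_width: 0.0493
grip_force: 31.9
```

```bash
cat >> h.py <<'E'
def st():
    s=monitor.observe(); print("tcp",s["eef_pos"],"loc",w2l(s["eef_pos"])[0],s["tool_rot"][2],"F",s["force"],"w",s["gripper_width"]); return s
def hrow(c,rows,lo,hi,th=18):
    g=cv2.GaussianBlur(cv2.cvtColor(c["img"],cv2.COLOR_BGR2GRAY),(3,3),0).astype(int)
    for v in rows:
        d=np.abs(g[v,lo+2:hi+2]-g[v,lo-2:hi-2]); print("row",v,[(lo+i,int(g[v,lo+i-3]),int(g[v,lo+i+3])) for i in range(1,len(d)-1) if d[i]>th and d[i]>=d[i-1] and d[i]>d[i+1]])
E
python3 - <<'E'
from h import *
c=snap("wrist","w7"); st()
edges(c,(240,257,275),90,340,12); hrow(c,(150,155,160,165,170,175,180,185,222,300),180,340,12)
E
```

```text
tcp [0.5944 0.337  0.0978] loc [-2.9973 95.8663 41.8151] 84.88636175864691 F [ 0.3828  0.694  -1.4292] w 0.0498349788784853
240 [(130, 126, 77), (135, 75, 134), (142, 134, 64), (168, 63, 132), (176, 131, 178), (185, 178, 79), (218, 90, 180), (234, 190, 133), (289, 135, 189), (324, 187, 178), (330, 178, 29)]
257 [(131, 120, 93), (135, 84, 130), (140, 131, 65), (168, 64, 139), (175, 138, 161), (179, 150, 120), (187, 122, 78), (218, 90, 180), (233, 191, 135), (288, 135, 190), (333, 176, 28)]
275 [(130, 123, 77), (134, 90, 92), (142, 93, 63), (168, 61, 135), (175, 135, 135), (179, 149, 120), (187, 122, 76), (218, 90, 181), (231, 191, 135), (286, 135, 191), (331, 178, 29)]
row 150 [(207, 117, 132), (228, 128, 65), (295, 64, 96)]
row 155 [(207, 116, 133), (225, 131, 64), (298, 64, 94)]
row 160 [(207, 118, 133), (222, 133, 66), (301, 63, 78), (304, 77, 70), (309, 69, 92)]
row 165 [(208, 119, 131), (220, 135, 66), (304, 62, 46), (312, 46, 87)]
row 170 [(208, 119, 132), (305, 136, 44), (312, 45, 85)]
row 175 [(208, 113, 132), (305, 130, 84), (309, 85, 94), (314, 95, 83)]
row 180 [(209, 118, 131), (221, 126, 179), (245, 178, 133), (255, 133, 119), (301, 133, 93), (314, 93, 81)]
row 185 [(205, 128, 113), (209, 116, 129), (222, 125, 179), (230, 180, 120), (301, 134, 93), (314, 94, 81)]
row 222 [(204, 118, 189), (312, 189, 96)]
row 300 [(208, 31, 186), (308, 178, 84), (313, 88, 26)]
```

```bash
python3 - <<'E'
from h import *
c=load("w7"); z=.0978+.0095
print("bracket outer top",w2l(onz(c,[(220,168.5),(305,168.5)],.085)),"inner",w2l(onz(c,[(260,175.5)],.085)))
print("course",w2l(onz(c,[(221.5,182),(301,182)],.056)))
print("block",w2l(onz(c,[(204,218),(312.5,218),(308.5,300),(257,325)],z)))
st()
E
```

```text
bracket outer top [[-23.4102 139.4303  29.    ]
 [ 18.4264 139.5133  29.    ]] inner [[ -3.7049 135.88    29.    ]]
course [[-27.1907 123.2018  -0.    ]
 [ 21.1301 123.3078  -0.    ]]
block [[-28.0325 123.0803  51.3   ]
 [ 19.2223 123.2126  51.3   ]
 [ 19.9077  79.714   51.3   ]
 [ -5.0533  64.3119  51.3   ]]
tcp [0.5944 0.337  0.0978] loc [-2.9973 95.8663 41.8151] 84.88636175864691 F [ 0.3828  0.694  -1.4292] w 0.0498349788784853
```

Request:
drive_tool(targets=[[0.04,0.14,0,0],[0,0,0,0],[0,0,0,0]])

```text
time: 10.35
eef_pos: [0.5966, 0.3429, 0.1001]
tool_rot: [179.9, -0.0, 84.9]
force: [-0.6, 0.2, -1.4]
gripper_width: 0.0495
grip_force: 31.9
```

```bash
python3 - <<'E'
from h import *
c=snap("wrist","w8"); st()
edges(c,(240,257,275),150,340,12); hrow(c,(160,165,182,220,225,240),180,340,12)
E
```

```text
tcp [0.5965 0.3427 0.1   ] loc [ -1.4524 101.7276  43.9804] 84.9226271066155 F [ 1.3199  0.081  -1.8027] w 0.04937026389476405
240 [(179, 61, 133), (187, 132, 75), (218, 90, 179), (236, 190, 133), (291, 134, 189), (324, 186, 176), (330, 176, 30)]
257 [(179, 63, 131), (187, 133, 77), (218, 90, 179), (231, 190, 134), (286, 135, 190), (333, 175, 27)]
275 [(179, 61, 133), (188, 134, 75), (218, 89, 179), (230, 191, 135), (285, 135, 190), (303, 189, 176), (331, 178, 28)]
row 160 [(205, 118, 131), (225, 128, 65), (291, 62, 92)]
row 165 [(205, 114, 132), (223, 130, 66), (293, 63, 93)]
row 182 [(206, 112, 132), (217, 126, 138), (299, 136, 65), (304, 67, 93)]
row 220 [(204, 116, 173), (314, 166, 83)]
row 225 [(205, 116, 189), (309, 192, 130), (314, 132, 85)]
row 240 [(189, 116, 29), (196, 29, 65), (206, 63, 143), (213, 145, 131), (313, 133, 68), (323, 68, 27), (331, 26, 84)]
```

```bash
python3 - <<'E'
from h import *
c=load("w8"); z=.1+.0095
print("bracket outer top",w2l(onz(c,[(219.5,179.5),(298,179.5)],.085)))
print("block",w2l(onz(c,[(204,219),(314,219),(205,225),(314,225),(257,325)],z)),"bot front",w2l(onz(c,[(257,187.5)],z-.046)))
st()
E
```

```text
bracket outer top [[-22.3697 139.6212  29.    ]
 [ 17.8899 139.6931  29.    ]]
block [[-26.3779 128.815   53.5   ]
 [ 22.2793 128.9004  53.5   ]
 [-26.1071 125.888   53.5   ]
 [ 22.4608 125.9728  53.5   ]
 [ -3.0006  69.899   53.5   ]] bot front [[ -3.339  128.1087   7.5   ]]
tcp [0.5965 0.3427 0.1   ] loc [ -1.4524 101.7276  43.9804] 84.9226271066155 F [ 1.3199  0.081  -1.8027] w 0.04937026389476405
```

Request:
drive_tool(targets=[[0,0,-0.12,0],[0,0,-0.12,0],[0,0,-0.03,0],[0,0,0,0],[0,0,0,0]])

```text
time: 10.9
eef_pos: [0.5964, 0.3423, 0.0924]
tool_rot: [180.0, 0.0, 84.9]
force: [-2.2, -2.4, 7.8]
gripper_width: 0.0494
grip_force: 33.2
```

```bash
python3 - <<'E'
from h import *
c=snap("wrist","w9"); st()
edges(c,(240,257,275),130,340,12); hrow(c,(170,175,220,225),180,340,12)
E
```

```text
tcp [0.5964 0.3423 0.0924] loc [ -1.4974 101.3769  36.4472] 84.90538328023477 F [-3.1172 -2.2044  8.3751] w 0.04981105730639503
240 [(140, 125, 75), (144, 86, 130), (151, 130, 61), (182, 62, 133), (191, 132, 77), (218, 89, 178), (235, 191, 135), (289, 134, 189), (324, 186, 175), (330, 175, 30)]
257 [(141, 120, 97), (145, 76, 131), (150, 132, 62), (182, 62, 132), (191, 135, 77), (199, 76, 90), (218, 89, 178), (233, 191, 134), (288, 135, 191), (333, 177, 28)]
275 [(140, 126, 77), (144, 80, 92), (151, 93, 61), (182, 61, 133), (191, 133, 76), (218, 89, 178), (232, 190, 134), (287, 135, 190), (304, 190, 177), (331, 177, 28)]
row 170 [(204, 115, 131), (220, 131, 65), (296, 63, 88), (300, 87, 60), (306, 60, 92)]
row 175 [(204, 117, 131), (217, 135, 65), (298, 62, 46), (310, 45, 80)]
row 220 [(204, 115, 171), (313, 167, 85)]
row 225 [(205, 120, 189), (304, 191, 174), (313, 175, 85)]
```

Request:
drive_tool(targets=[[0,0,0,0],[0,0,0,0],[0,0,0.8,0],[0,0,1,0],[0,0,1,0]], gripper=74)

```text
time: 11.45
eef_pos: [0.5961, 0.3422, 0.1756]
tool_rot: [-179.9, 0.0, 84.9]
force: [0.5, -0.7, 0.2]
gripper_width: 0.0634
grip_force: 0.0
```

Request:
drive_tool(targets=[[-0.5,0,1,0],[-0.5,-1,1,-1],[-0.5,-1,0,-1],[-0.5,-1,0,-1],[-0.5,-1,0,-1]])

```text
time: 11.95
eef_pos: [0.5207, 0.2212, 0.2354]
tool_rot: [180.0, -0.0, 64.7]
force: [0.4, 0.3, 0.1]
gripper_width: 0.0631
grip_force: 0.0
```

Request:
drive_tool(targets=[[-0.5,-1,0,-1],[-0.5,-1,0,-1],[-0.5,-1,0,-1],[0,-1,0,-1],[0,-1,0,-1]])

```text
time: 12.45
eef_pos: [0.4759, 0.0712, 0.2355]
tool_rot: [180.0, -0.0, 39.7]
force: [1.1, 0.2, -0.3]
gripper_width: 0.0633
grip_force: 0.0
```

Request:
drive_tool(targets=[[0,-1,0,-1],[0,-1,0,-1],[0,-1,0,-1],[0,-1,0,-1],[0.5,-1,0,-1]])

```text
time: 12.95
eef_pos: [0.4902, -0.0789, 0.2354]
tool_rot: [180.0, 0.0, 14.7]
force: [1.3, -0.2, 0.5]
gripper_width: 0.0628
grip_force: 0.0
```

Request:
drive_tool(targets=[[0.5,-1,0,-1],[0.5,-1,0,-1],[0.5,-1,0,-1],[0.5,-1,0,0],[0.5,-1,0,0]])

```text
time: 13.45
eef_pos: [0.5669, -0.2288, 0.2351]
tool_rot: [180.0, -0.0, -0.1]
force: [-0.4, -0.2, 0.3]
gripper_width: 0.0633
grip_force: 0.0
```

Request:
drive_tool(targets=[[0.5,-0.5,0,0],[0.2,0,0,0],[0,0,0,0],[0,0,0,0]])

```text
time: 13.85
eef_pos: [0.5871, -0.2411, 0.235]
tool_rot: [-179.9, 0.0, 0.0]
force: [-0.1, 0.3, -0.2]
gripper_width: 0.0631
grip_force: 0.0
```

```bash
python3 - <<'E'
from h import *
c=snap("top","t10"); st()
E
```

```text
tcp [ 0.587  -0.2412  0.2353] loc [  41.5411 -480.5891  179.2616] 0.00967698635293404 F [-0.3222  0.4651 -0.6703] w 0.06313725223279189
```

Request:
drive_tool(targets=[[0,-0.9,-0.5,0],[0,-0.18,-0.8,0],[0,0,-0.8,0],[0,0,-0.8,0],[0,0,-0.6,0]])

```text
time: 14.4
eef_pos: [0.5865, -0.2739, 0.1292]
tool_rot: [-180.0, 0.1, -0.0]
force: [-0.9, 0.7, -0.6]
gripper_width: 0.0631
grip_force: 0.0
```

Request:
drive_tool(targets=[[0,0,-0.5,0],[0,0,-0.3,0],[0,0,0,0],[0,0,0,0]])

```text
time: 14.8
eef_pos: [0.5877, -0.275, 0.107]
tool_rot: [180.0, -0.0, -0.1]
force: [0.4, -0.4, -0.2]
gripper_width: 0.0631
grip_force: 0.0
```

Request:
drive_tool(targets=[[0,0,0,0],[0,0,0,0],[0,0,0,0],[0,0,0,0]], gripper=0, grip_force=30)

```text
time: 15.2
eef_pos: [0.5879, -0.2752, 0.1076]
tool_rot: [180.0, -0.1, -0.1]
force: [-1.1, 1.3, 5.5]
gripper_width: 0.0496
grip_force: 32.5
```

Request:
drive_tool(targets=[[0,0,0.4,0],[-0.4,0,0.8,0],[-0.5,0,1,0],[-0.5,0,1,0],[-0.5,0,1,0]])

```text
time: 15.7
eef_pos: [0.5292, -0.275, 0.2336]
tool_rot: [-180.0, 0.0, -0.1]
force: [1.3, -0.4, -3.0]
gripper_width: 0.0497
grip_force: 31.9
```

Request:
drive_tool(targets=[[-0.18,0.74,0,1],[-0.18,0.74,0,1],[-0.18,0.74,0,1],[-0.18,0.74,0,1],[-0.18,0.74,0,1]])

```text
time: 16.2
eef_pos: [0.5026, -0.1633, 0.2327]
tool_rot: [180.0, 0.0, 25.1]
force: [0.4, 0.0, -1.9]
gripper_width: 0.0494
grip_force: 32.1
```

Request:
drive_tool(targets=[[-0.18,0.74,0,1],[-0.18,0.74,0,1],[-0.18,0.74,0,1],[-0.18,0.74,0,1],[-0.18,0.74,0,1]])

```text
time: 16.7
eef_pos: [0.4757, -0.0524, 0.2327]
tool_rot: [180.0, 0.0, 50.1]
force: [0.3, 0.6, -3.0]
gripper_width: 0.0496
grip_force: 32.1
```

Request:
drive_tool(targets=[[-0.18,0.74,-0.6,1],[-0.18,0.74,-0.6,1],[-0.18,0.74,-0.6,1],[-0.18,0.74,-0.6,1],[-0.18,0.74,-0.6,1]])

```text
time: 17.2
eef_pos: [0.449, 0.0584, 0.1422]
tool_rot: [180.0, 0.0, 75.1]
force: [0.7, -0.3, -3.4]
gripper_width: 0.0492
grip_force: 32.1
```

Request:
drive_tool(targets=[[-0.18,0.74,-0.6,1],[-0.18,0.74,-0.6,0.97],[0,0,-0.6,0],[0,0,0,0],[0,0,0,0]])

```text
time: 17.7
eef_pos: [0.4385, 0.1019, 0.0887]
tool_rot: [-180.0, 0.0, 84.7]
force: [0.6, 0.3, -3.0]
gripper_width: 0.0495
grip_force: 32.3
```

Request:
drive_tool(targets=[[0,0,-0.4,0],[0,0.1,-0.2,0],[0,0.2,-0.2,0],[0,0.2,-0.2,0],[0,0.2,-0.15,0]], grip_force=20)

```text
time: 18.2
eef_pos: [0.4409, 0.1254, 0.0552]
tool_rot: [179.7, -0.2, 84.8]
force: [2.1, 2.9, 8.4]
gripper_width: 0.0493
grip_force: 33.8
```

Request:
drive_tool(targets=[[0,0.2,-0.15,0],[0,0.2,-0.15,0],[0,0.15,-0.12,0],[0,0.1,-0.1,0],[0,0.1,-0.05,0]])

```text
time: 18.7
eef_pos: [0.438, 0.1453, 0.0362]
tool_rot: [-179.9, 0.1, 84.7]
force: [0.1, -2.3, 1.3]
gripper_width: 0.0497
grip_force: 33.1
```

Request:
drive_tool(targets=[[0,0,0,0],[0,0,0,0]])

```text
time: 18.9
eef_pos: [0.4378, 0.1457, 0.0364]
tool_rot: [-179.9, 0.0, 84.8]
force: [0.2, -1.2, -1.2]
gripper_width: 0.0496
grip_force: 32.8
```

```bash
python3 - <<'E'
from h import *
c=snap("wrist","w11"); s=st(); p=s["eef_pos"]
edges(c,(240,257,275),60,345,12); hrow(c,(200,220,240),180,340,12)
P=lambda L,z:p*[1,1,0]+A*L+[0,0,z]
print(proj(c,[P(.063,0),P(.063,.046),P(-.02,.046)]))
E
```

```text
tcp [0.4378 0.1457 0.0364] loc [-141.8033 -108.6666  -19.6143] 84.75513595203878 F [ 0.2258 -0.5705 -2.527 ] w 0.049797419608756645
240 [(149, 100, 195), (166, 206, 189), (179, 189, 161), (192, 161, 147), (329, 141, 26)]
257 [(149, 101, 196), (235, 207, 147), (289, 146, 203), (305, 201, 185), (314, 185, 173), (319, 172, 142), (333, 143, 27)]
275 [(149, 102, 197), (231, 206, 149), (288, 145, 203), (331, 192, 29)]
row 200 [(203, 84, 143), (242, 148, 206), (316, 205, 99)]
row 220 [(205, 88, 143), (244, 147, 205), (314, 208, 100)]
row 240 [(189, 81, 29), (196, 28, 73), (206, 66, 143), (314, 146, 79), (323, 78, 33), (331, 33, 98)]
[[260.1572 124.7763]
 [260.117  137.1755]
 [260.2419 305.9248]]
```

Request:
drive_tool(targets=[[0,0,0,0],[0,0,0,0],[0,0,0,0]], gripper=74)

```text
time: 19.25
eef_pos: [0.4385, 0.146, 0.0368]
tool_rot: [180.0, -0.0, 84.8]
force: [0.3, 0.2, -0.0]
gripper_width: 0.0632
grip_force: 0.0
```

```bash
python3 - <<'E'
from h import *
c=snap("wrist","w12"); s=st(); p=s["eef_pos"]
edges(c,(240,257,275),60,345,9); hrow(c,(160,180,200,220,240),180,340,12)
for v in (137,143,149): print(v,(w2l(onz(c,[(258,v)],.046))-w2l(p))[0], (w2l(onz(c,[(258,v)],0))-w2l(p))[0])
E
```

```text
tcp [0.4385 0.146  0.0368] loc [-141.0972 -108.3354  -19.2313] 84.76459119665734 F [0.2277 0.6413 0.6962] w 0.06331039444861834
240 [(146, 98, 194), (159, 206, 146), (329, 142, 25)]
257 [(146, 99, 194), (229, 206, 147), (284, 146, 187), (300, 186, 157), (319, 156, 142), (333, 136, 28)]
275 [(146, 100, 194), (228, 207, 148), (283, 146, 204), (309, 202, 190), (331, 191, 29)]
row 160 [(200, 89, 144), (245, 145, 205), (315, 206, 97)]
row 180 [(201, 88, 142), (246, 148, 207), (314, 206, 95)]
row 200 [(203, 84, 144), (247, 146, 206), (313, 204, 99)]
row 220 [(204, 87, 143), (248, 147, 207), (312, 204, 100)]
row 240 [(192, 75, 28), (203, 28, 125), (311, 146, 97), (318, 98, 31), (327, 32, 77)]
137 [-0.8961 63.017   9.2313] [ -1.2012  56.2004 -36.7687]
143 [-0.9033 60.5914  9.2313] [ -1.2113  52.7972 -36.7687]
149 [-0.9105 58.1336  9.2313] [ -1.2214  49.3488 -36.7687]
```

Request:
drive_tool(targets=[[0,-0.09,0,0],[0,0,0,0],[0,0,0,0]])

```text
time: 19.6
eef_pos: [0.4385, 0.143, 0.0367]
tool_rot: [180.0, 0.0, 84.7]
force: [0.3, -0.7, 0.5]
gripper_width: 0.0632
grip_force: 0.0
```

Request:
drive_tool(targets=[[0,0,0,0],[0,0,0,0],[0,0,0,0],[0,0,0,0]], gripper=0, grip_force=30)

```text
time: 20.0
eef_pos: [0.4384, 0.1432, 0.0368]
tool_rot: [180.0, 0.0, 84.8]
force: [-1.9, -0.8, 5.8]
gripper_width: 0.0494
grip_force: 31.8
```

```bash
python3 - <<'E'
from h import *
c=snap("wrist","w13"); s=st(); p=s["eef_pos"]
edges(c,(240,257,275),60,300,9); hrow(c,(160,180,200,220),180,340,12)
P=lambda L,z:p*[1,1,0]+A*L+[0,0,z]
print(proj(c,[P(.062,.046)]))
E
```

```text
tcp [0.4384 0.1431 0.0368] loc [-140.9297 -111.2039  -19.2062] 84.7647738182392 F [-2.2286 -0.5422  5.4307] w 0.049728324156174744
240 [(139, 99, 193), (151, 205, 146)]
257 [(139, 99, 193), (231, 205, 147), (286, 145, 187)]
275 [(139, 99, 194), (230, 206, 149), (285, 146, 204)]
row 160 [(202, 90, 143), (245, 147, 205), (317, 205, 99)]
row 180 [(203, 86, 144), (246, 147, 207), (316, 204, 94)]
row 200 [(204, 87, 143), (247, 148, 207), (315, 204, 101)]
row 220 [(206, 87, 144), (247, 147, 206), (313, 205, 102)]
[[260.1206 139.5553]]
```

Request:
drive_tool(targets=[[0,0,0.8,0],[0,0,1,0],[0,0,1,0],[0.5,0.3,1,0],[0.9,0.55,0,0]])

```text
time: 20.55
eef_pos: [0.4817, 0.1684, 0.1541]
tool_rot: [179.7, -0.0, 84.7]
force: [0.9, 0.6, -2.7]
gripper_width: 0.0493
grip_force: 33.5
```

Request:
drive_tool(targets=[[0.9,0.55,0,0],[0.9,0.55,0,0],[0.9,0.55,0,0],[0.83,0.55,0,0],[0,0,-0.5,0]])

```text
time: 21.05
eef_pos: [0.5897, 0.2376, 0.1363]
tool_rot: [179.8, -0.2, 84.8]
force: [-0.0, -0.2, -2.8]
gripper_width: 0.0497
grip_force: 33.5
```

Request:
drive_tool(targets=[[0,0,-0.5,0],[0,0,-0.4,0],[0,0,0,0],[0,0,0,0]])

```text
time: 21.45
eef_pos: [0.5858, 0.2341, 0.1084]
tool_rot: [-180.0, 0.0, 84.8]
force: [-0.3, 0.1, -2.5]
gripper_width: 0.0498
grip_force: 33.3
```

```bash
python3 - <<'E'
from h import *
c=snap("wrist","w14"); s=st(); p=s["eef_pos"]
edges(c,(225,240,257,275,290),20,330,9); hrow(c,(100,120,135,160,180,200,220),150,360,12)
E
```

```text
tcp [0.5864 0.2344 0.1091] loc [-1.8161 -7.0114 53.077 ] 84.74984926720859 F [ 0.2115  1.0174 -3.0381] w 0.04955442851317336
225 [(102, 192, 169), (106, 150, 183), (126, 183, 86), (130, 94, 96), (139, 94, 184), (237, 193, 137), (287, 133, 190), (328, 187, 26)]
240 [(101, 193, 153), (106, 154, 184), (126, 185, 88), (130, 94, 96), (139, 96, 183), (234, 194, 137), (289, 135, 191)]
257 [(101, 194, 153), (106, 153, 184), (116, 184, 127), (126, 129, 88), (130, 89, 96), (139, 96, 183), (233, 194, 137), (284, 136, 191), (313, 188, 178)]
275 [(101, 192, 151), (105, 167, 183), (116, 185, 128), (126, 129, 87), (130, 88, 96), (139, 96, 183), (228, 194, 138), (283, 135, 192), (302, 190, 179)]
290 [(101, 191, 150), (106, 150, 182), (113, 182, 127), (126, 132, 87), (130, 88, 95), (139, 94, 183), (226, 193, 138), (285, 135, 181), (328, 176, 26)]
row 100 [(206, 123, 190), (316, 183, 88)]
row 120 [(206, 117, 132), (219, 133, 184), (250, 184, 168), (255, 167, 128), (299, 140, 101), (312, 104, 88)]
row 135 [(207, 115, 93)]
row 160 [(200, 119, 193), (317, 192, 86)]
row 180 [(202, 115, 193), (316, 191, 87)]
row 200 [(154, 88, 125), (203, 117, 194), (315, 191, 88), (358, 81, 59)]
row 220 [(158, 85, 126), (204, 114, 192), (313, 191, 88), (336, 82, 32)]
```

```bash
python3 - <<'E'
from h import *
c=load("w14")
print("blk top front",w2l(onz(c,[(200,138.5),(317,160),(200,160),(258,138.5)],.1185))); print("bot",w2l(onz(c,[(257,127)],.0725)))
print("half near edge",w2l(onz(c,[(206,101.5),(316,101.5),(257,101.5)],.102)), "row106 z102/z56",w2l(onz(c,[(257,106)],.102)),w2l(onz(c,[(257,106)],.056)))
print("course",w2l(onz(c,[(219,120),(299,120)],.056)))
E
```

```text
blk top front [[-26.3631  55.2033  62.5   ]
 [ 21.0129  46.3576  62.5   ]
 [-26.9537  46.4006  62.5   ]
 [ -3.1399  55.1756  62.5   ]]
bot [[-4.0284 54.4505 16.5   ]]
half near edge [[-26.1398  68.9408  46.    ]
 [ 22.3382  68.8827  46.    ]
 [ -3.6566  68.9072  46.    ]] row106 z102/z56 [[-3.6646 66.995  46.    ]] [[-4.1583 64.9849 -0.    ]]
course [[-27.337   56.7952  -0.    ]
 [ 21.3762  56.7407  -0.    ]]
```

Request:
drive_tool(targets=[[0.03,0.245,0,0],[0,0,-0.2,0],[0,0,-0.2,0],[0,0,0,0],[0,0,0,0]])

```text
time: 22.0
eef_pos: [0.5871, 0.2417, 0.0963]
tool_rot: [-180.0, 0.0, 84.8]
force: [0.5, -0.6, -3.9]
gripper_width: 0.0492
grip_force: 33.4
```

```bash
python3 - <<'E'
from h import *
c=snap("wrist","w15"); s=st(); z=s["eef_pos"][2]
edges(c,(225,240,257,275,290),60,180,9); hrow(c,(90,180),150,360,12)
print([ (v,w2l(onz(c,[(257,v)],z+.0094))[0,1].round(1),w2l(onz(c,[(257,v)],.102))[0,1].round(1)) for v in range(110,146,3)])
E
```

```text
tcp [0.5873 0.2419 0.0966] loc [-1.5559  0.5332 40.5634] 84.76027820423214 F [ 0.4344  0.7819 -2.8341] w 0.049897644598031955
225 [(126, 161, 84), (139, 94, 180)]
240 [(124, 182, 89), (139, 96, 180)]
257 [(124, 181, 89), (139, 92, 181)]
275 [(124, 181, 89), (139, 93, 181)]
290 [(124, 181, 87), (139, 94, 180)]
row 90 [(198, 115, 189), (321, 185, 88)]
row 180 [(202, 114, 190), (316, 187, 88)]
[(110, np.float64(74.0), np.float64(73.7)), (113, np.float64(72.8), np.float64(72.6)), (116, np.float64(71.7), np.float64(71.4)), (119, np.float64(70.5), np.float64(70.2)), (122, np.float64(69.4), np.float64(69.0)), (125, np.float64(68.2), np.float64(67.8)), (128, np.float64(67.0), np.float64(66.6)), (131, np.float64(65.8), np.float64(65.3)), (134, np.float64(64.7), np.float64(64.1)), (137, np.float64(63.5), np.float64(62.9)), (140, np.float64(62.3), np.float64(61.6)), (143, np.float64(61.0), np.float64(60.4))]
```

Request:
drive_tool(targets=[[0,0,-0.07,0],[0,0,-0.07,0],[0,0,-0.02,0],[0,0,0,0],[0,0,0,0]])

```text
time: 22.55
eef_pos: [0.5875, 0.242, 0.0929]
tool_rot: [180.0, 0.0, 84.8]
force: [-2.3, -1.7, 5.3]
gripper_width: 0.0494
grip_force: 34.3
```

```bash
python3 - <<'E'
from h import *
c=snap("wrist","w16"); s=st(); z=s["eef_pos"][2]
g=cv2.cvtColor(c["img"],cv2.COLOR_BGR2GRAY); print(g[120:150,257].tolist())
edges(c,(225,240,257,275,290),60,180,9); hrow(c,(90,180),150,360,12)
E
```

```text
tcp [0.5875 0.242  0.0929] loc [-1.3622  0.696  36.9491] 84.75346016611392 F [-2.6728 -1.6558  5.8497] w 0.04919319932557236
[190, 189, 185, 177, 168, 156, 104, 80, 84, 84, 88, 84, 89, 82, 83, 85, 86, 93, 112, 142, 160, 169, 181, 189, 189, 191, 191, 192, 191, 190]
225 [(125, 186, 83), (139, 87, 179)]
240 [(125, 186, 84), (139, 93, 181)]
257 [(125, 185, 83), (139, 88, 180)]
275 [(125, 185, 83), (139, 89, 180)]
290 [(125, 183, 82), (139, 88, 179)]
row 90 [(196, 114, 187), (321, 187, 88)]
row 180 [(202, 114, 189), (316, 187, 86)]
```

Request:
drive_tool(targets=[[0,0,0,0],[0,0,0,0],[0,0,0.8,0],[0,0,1,0],[0,0,1,0]], gripper=74)

```text
time: 23.1
eef_pos: [0.5871, 0.242, 0.1765]
tool_rot: [-180.0, 0.0, 84.8]
force: [-0.1, 0.8, 0.0]
gripper_width: 0.0634
grip_force: 0.0
```

Request:
drive_tool(targets=[[-0.8,0,1,0],[-0.8,-0.85,1,-1],[-0.8,-0.85,0,-1],[-0.6,-0.85,0,-1],[-0.5,-0.85,0,-1]])

```text
time: 23.6
eef_pos: [0.4814, 0.1392, 0.2364]
tool_rot: [179.9, -0.0, 64.6]
force: [0.2, -0.8, 0.4]
gripper_width: 0.0631
grip_force: 0.0
```

Request:
drive_tool(targets=[[0,-0.85,0,-1],[0,-0.85,0,-1],[0,-0.85,0,-1],[0,-0.85,0,-1],[0,-0.85,0,-1]])

```text
time: 24.1
eef_pos: [0.4824, 0.0107, 0.2359]
tool_rot: [180.0, -0.0, 39.4]
force: [-0.2, -0.2, -0.8]
gripper_width: 0.0634
grip_force: 0.0
```

Request:
drive_tool(targets=[[0,-0.85,0,-1],[0,-0.85,0,-1],[0,-0.85,0,-1],[0.5,-0.85,0,-1],[0.6,-0.85,0,-1]])

```text
time: 24.6
eef_pos: [0.5153, -0.1175, 0.2361]
tool_rot: [180.0, 0.0, 14.3]
force: [0.5, 0.1, 0.5]
gripper_width: 0.0632
grip_force: 0.0
```

Request:
drive_tool(targets=[[0.8,-0.85,0,-1],[0.8,-0.85,0,-1],[0.8,-0.83,0,-0.95],[0,0,0,0],[0,0,0,0]])

```text
time: 25.1
eef_pos: [0.587, -0.1921, 0.235]
tool_rot: [-180.0, 0.1, -0.1]
force: [-0.6, 0.3, -0.2]
gripper_width: 0.0632
grip_force: 0.0
```

```bash
python3 - <<'E'
from h import *
st()
E
```

```text
tcp [ 0.587  -0.1921  0.235 ] loc [  37.1473 -431.6961  178.9647] -0.13725860104917723 F [-0.644   0.2717 -0.2384] w 0.06320626967479132
```

Request:
drive_tool(targets=[[0.03,0.05,-0.8,0],[0,0,-0.8,0],[0,0,-0.8,0],[0,0,-0.6,0],[0,0,-0.5,0]])

```text
time: 25.6
eef_pos: [0.5873, -0.1886, 0.1299]
tool_rot: [-180.0, 0.1, 0.1]
force: [-0.1, -0.7, -1.2]
gripper_width: 0.0629
grip_force: 0.0
```

Request:
drive_tool(targets=[[0,0,-0.5,0],[0,0,-0.25,0],[0,0,0,0],[0,0,0,0]])

```text
time: 26.0
eef_pos: [0.5886, -0.1895, 0.1089]
tool_rot: [180.0, -0.0, 0.0]
force: [0.1, -0.4, 0.1]
gripper_width: 0.0632
grip_force: 0.0
```

Request:
drive_tool(targets=[[0,0,0,0],[0,0,0,0],[0,0,0,0],[0,0,0,0]], gripper=0, grip_force=30)

```text
time: 26.4
eef_pos: [0.5889, -0.1898, 0.1095]
tool_rot: [180.0, -0.1, 0.0]
force: [-0.5, -0.3, 6.6]
gripper_width: 0.0498
grip_force: 32.6
```

Request:
drive_tool(targets=[[0,0,0.4,0],[-0.4,0,0.8,0],[-0.5,0,1,0],[-0.5,0,1,0],[-0.5,0,1,0]])

```text
time: 26.9
eef_pos: [0.53, -0.189, 0.2355]
tool_rot: [-180.0, 0.1, 0.0]
force: [1.4, -0.7, -2.9]
gripper_width: 0.0492
grip_force: 32.2
```

Request:
drive_tool(targets=[[-0.18,0.57,0,1],[-0.18,0.57,0,1],[-0.18,0.57,0,1],[-0.18,0.57,0,1],[-0.18,0.57,0,1]])

```text
time: 27.4
eef_pos: [0.5033, -0.103, 0.2346]
tool_rot: [-180.0, 0.0, 25.2]
force: [-0.8, -0.7, -4.0]
gripper_width: 0.0495
grip_force: 32.3
```

Request:
drive_tool(targets=[[-0.18,0.57,0,1],[-0.18,0.57,0,1],[-0.18,0.57,0,1],[-0.18,0.57,0,1],[-0.18,0.57,0,1]])

```text
time: 27.9
eef_pos: [0.4763, -0.0176, 0.2346]
tool_rot: [-180.0, 0.0, 50.2]
force: [0.1, -0.0, -2.0]
gripper_width: 0.0496
grip_force: 32.2
```

Request:
drive_tool(targets=[[-0.18,0.57,-0.6,1],[-0.18,0.57,-0.6,1],[-0.18,0.57,-0.6,1],[-0.18,0.57,-0.6,1],[-0.18,0.57,-0.6,1]])

```text
time: 28.4
eef_pos: [0.4495, 0.0676, 0.1441]
tool_rot: [-180.0, 0.0, 75.2]
force: [0.3, 0.2, -2.9]
gripper_width: 0.0494
grip_force: 32.2
```

Request:
drive_tool(targets=[[-0.18,0.57,-0.6,1],[-0.18,0.57,-0.6,0.96],[0,0,-0.7,0],[0,0,0,0],[0,0,0,0]])

```text
time: 28.9
eef_pos: [0.4392, 0.101, 0.0877]
tool_rot: [-179.9, 0.0, 84.8]
force: [0.1, 0.4, -3.5]
gripper_width: 0.049
grip_force: 32.8
```

Request:
drive_tool(targets=[[0,0,-0.4,0],[0,0.1,-0.2,0],[0,0.2,-0.2,0],[0,0.2,-0.2,0],[0,0.2,-0.15,0]], grip_force=20)

```text
time: 29.4
eef_pos: [0.443, 0.1249, 0.0548]
tool_rot: [179.6, -0.2, 84.9]
force: [4.4, 2.9, 7.5]
gripper_width: 0.0496
grip_force: 34.6
```

Request:
drive_tool(targets=[[0,0.2,-0.15,0],[0,0.2,-0.15,0],[0,0.15,-0.12,0],[0,0.1,-0.1,0],[0,0.1,-0.05,0]])

```text
time: 29.9
eef_pos: [0.4392, 0.1428, 0.036]
tool_rot: [-180.0, 0.2, 84.7]
force: [-4.2, -18.0, 41.8]
gripper_width: 0.0495
grip_force: 38.8
```

Request:
drive_tool(targets=[[0,0,0,0],[0,0,0,0]])

```text
time: 30.1
eef_pos: [0.4392, 0.1428, 0.0362]
tool_rot: [-180.0, 0.2, 84.7]
force: [-0.7, -8.3, 14.3]
gripper_width: 0.0498
grip_force: 35.5
```

Request:
drive_tool(targets=[[0,0,0,0],[0,0,0,0],[0,0,0,0]], gripper=74)

```text
time: 30.4
eef_pos: [0.4386, 0.1449, 0.0354]
tool_rot: [-179.9, 0.0, 84.8]
force: [-0.1, -0.6, 0.9]
gripper_width: 0.0631
grip_force: 0.0
```

```bash
python3 - <<'E'
from h import *
c=snap("wrist","w20"); s=st(); p=s["eef_pos"]
edges(c,(225,240,257,275,290),60,300,9); hrow(c,(160,180,200,220),180,340,12)
P=lambda L,z:p*[1,1,0]+A*L+[0,0,z]
print(proj(c,[P(.063,.046),P(.053,.046)]))
E
```

```text
tcp [0.4388 0.1449 0.0354] loc [-140.7752 -109.359   -20.5652] 84.82667217563143 F [0.249  0.7937 0.2058] w 0.06378357589445623
225 [(153, 98, 143)]
240 [(153, 100, 183), (157, 181, 147)]
257 [(153, 101, 200), (232, 209, 150), (288, 148, 188)]
275 [(152, 101, 192), (231, 208, 150), (286, 148, 206)]
290 [(152, 101, 192), (230, 207, 151), (289, 149, 205)]
row 160 [(203, 92, 144), (245, 147, 207), (319, 208, 96)]
row 180 [(204, 87, 145), (246, 149, 209), (318, 206, 94)]
row 200 [(205, 87, 144), (246, 149, 209), (317, 206, 98)]
row 220 [(207, 88, 145), (247, 149, 209), (316, 205, 100)]
[[260.6179 137.427 ]
 [260.5953 161.9385]]
```

Request:
drive_tool(targets=[[-0.02,-0.2,0.045,0],[0,0,0,0],[0,0,0,0]])

```text
time: 30.75
eef_pos: [0.4388, 0.1385, 0.0371]
tool_rot: [-180.0, 0.0, 84.8]
force: [-0.1, 0.4, -0.0]
gripper_width: 0.0635
grip_force: 0.0
```

Request:
drive_tool(targets=[[0,0,0,0],[0,0,0,0],[0,0,0,0],[0,0,0,0]], gripper=0, grip_force=30)

```text
time: 31.15
eef_pos: [0.4388, 0.1388, 0.0373]
tool_rot: [180.0, 0.0, 84.8]
force: [-0.8, -1.3, 4.9]
gripper_width: 0.0495
grip_force: 31.5
```

```bash
python3 - <<'E'
from h import *
c=snap("wrist","w21"); s=st(); p=s["eef_pos"]
edges(c,(225,240,257,275,290),60,300,9); hrow(c,(160,180,200,220),180,340,12)
P=lambda L,z:p*[1,1,0]+A*L+[0,0,z]
print(proj(c,[P(.063,.046),P(.053,.046)]), "goal",l2w(-2,65.5,120),l2w(-2,65.5,120)-p)
E
```

```text
tcp [0.4389 0.1388 0.0373] loc [-140.1212 -115.4704  -18.7191] 84.81609091079221 F [-1.1158 -0.6726  5.6048] w 0.04945709051441791
225 [(137, 97, 141)]
240 [(137, 98, 178), (141, 173, 146)]
257 [(137, 99, 197), (230, 207, 149), (285, 146, 205)]
275 [(137, 100, 197), (229, 207, 149), (283, 147, 205)]
290 [(137, 100, 197), (227, 207, 148), (282, 146, 204), (289, 203, 192)]
row 160 [(202, 90, 144), (244, 147, 207), (317, 204, 99)]
row 180 [(203, 87, 144), (244, 148, 208), (316, 203, 96)]
row 200 [(204, 87, 143), (245, 148, 208), (314, 206, 101)]
row 220 [(206, 84, 144), (246, 148, 206), (313, 205, 97)]
[[260.3521 136.8089]
 [260.3382 160.9575]] goal [0.5927 0.3066 0.176 ] [0.1538 0.1678 0.1387]
```

Request:
drive_tool(targets=[[0,0,0.8,0],[0,0,1,0],[0,0,1,0],[0,0,1,0],[0.5,0.6,0.8,0]])

```text
time: 31.7
eef_pos: [0.4522, 0.1546, 0.1759]
tool_rot: [-179.9, 0.2, 84.7]
force: [1.4, 0.3, -3.6]
gripper_width: 0.0492
grip_force: 33.9
```

Request:
drive_tool(targets=[[0.9,0.9,0,0],[0.9,0.9,0,0],[0.9,0.9,0,0],[0.9,0.9,0,0],[0.7,0.8,0,0]])

```text
time: 32.2
eef_pos: [0.5837, 0.2897, 0.1738]
tool_rot: [-179.9, 0.0, 84.8]
force: [-0.1, -0.5, -3.6]
gripper_width: 0.0495
grip_force: 33.9
```

Request:
drive_tool(targets=[[0.33,0.59,0,0],[0,0,-0.4,0],[0,0,-0.35,0],[0,0,0,0],[0,0,0,0]])

```text
time: 32.7
eef_pos: [0.5922, 0.3051, 0.1519]
tool_rot: [-179.9, 0.1, 84.8]
force: [0.9, 1.5, -3.2]
gripper_width: 0.0496
grip_force: 33.8
```

```bash
python3 - <<'E'
from h import *
c=snap("wrist","w22"); s=st(); z=s["eef_pos"][2]
edges(c,(225,240,257,275,290),60,180,9); hrow(c,(100,105,110,115,120,125,160,180),150,360,12)
q=lambda px,z:w2l(onz(c,[px],z))[0]
print("top blk front",q((257,138),z+.0087))
print(proj(c,[l2w(-2.5,128.3,46),l2w(-2.5,134.5,29),l2w(-2.5,139.5,29)]))
E
```

```text
tcp [0.5926 0.3055 0.1527] loc [-1.9692 64.3978 96.6568] 84.76732069889621 F [ 0.7612 -0.0269 -2.5019] w 0.04958809722427993
225 [(88, 121, 104), (92, 94, 129), (116, 130, 106), (121, 101, 163), (125, 178, 90), (137, 90, 178)]
240 [(88, 122, 106), (92, 108, 131), (96, 129, 81), (100, 83, 129), (105, 131, 116), (110, 105, 84), (120, 86, 186), (125, 178, 90), (137, 91, 179)]
257 [(88, 113, 109), (92, 108, 121), (96, 132, 83), (100, 73, 136), (106, 136, 83), (120, 85, 131), (125, 128, 90), (137, 90, 179)]
275 [(90, 122, 92), (96, 92, 85), (100, 74, 133), (106, 133, 83), (120, 85, 132), (125, 129, 89), (137, 90, 179)]
290 [(82, 126, 113), (89, 115, 89), (100, 91, 133), (106, 133, 92), (120, 87, 131), (125, 128, 88), (137, 90, 179)]
row 100 [(214, 115, 131), (292, 119, 91), (296, 93, 101), (300, 102, 93)]
row 105 [(214, 112, 130), (292, 126, 94)]
row 110 [(214, 113, 131), (233, 120, 97), (245, 94, 79), (304, 93, 81)]
row 115 [(215, 112, 130), (229, 130, 82), (294, 90, 45), (301, 45, 87)]
row 120 [(215, 115, 130), (247, 135, 110), (300, 111, 83)]
row 125 [(151, 80, 122), (217, 114, 102), (221, 104, 112), (247, 113, 98)]
row 160 [(159, 85, 116), (201, 121, 187), (317, 185, 86)]
row 180 [(162, 81, 123), (202, 122, 188), (315, 189, 86)]
top blk front [ -3.5714 126.6113 105.3568]
[[259.8508 119.9763]
 [259.8762 107.8033]
 [259.8697  99.7815]]
```

Request:
drive_tool(targets=[[0,0.03,-0.16,0],[0,0,-0.16,0],[0,0,0,0],[0,0,0,0],[0,0,0,0]])

```text
time: 33.25
eef_pos: [0.5928, 0.3075, 0.1432]
tool_rot: [180.0, -0.0, 84.8]
force: [-0.6, -0.4, -3.4]
gripper_width: 0.0495
grip_force: 33.9
```

```bash
python3 - <<'E'
from h import *
c=snap("wrist","w23"); s=st(); z=s["eef_pos"][2]
edges(c,(240,257,275,290),100,180,9); hrow(c,(160,180),150,360,12)
for v in (136.5,137,138): print(w2l(onz(c,[(201,v),(317,v)],z+.0087)))
print(proj(c,[l2w(-2.5,128.3,46)]))
E
```

```text
tcp [0.5928 0.3075 0.1432] loc [-1.9906 66.3469 87.2174] 84.81574768380229 F [ 0.5239  0.2121 -4.4759] w 0.04943793475608468
240 [(104, 72, 131), (113, 124, 77), (117, 87, 78), (122, 85, 89), (137, 90, 179)]
257 [(104, 65, 134), (111, 134, 78), (122, 80, 88), (137, 90, 179)]
275 [(104, 66, 133), (111, 131, 78), (122, 80, 88), (137, 89, 179)]
290 [(104, 90, 135), (110, 135, 90), (137, 88, 178)]
row 160 [(155, 84, 116), (201, 120, 187), (317, 184, 84)]
row 180 [(158, 80, 121), (202, 120, 187), (315, 188, 87)]
[[-25.9878 129.4558  95.9174]
 [ 20.9405 129.449   95.9174]]
[[-26.0008 129.2542  95.9174]
 [ 20.9532 129.2474  95.9174]]
[[-26.0269 128.8503  95.9174]
 [ 20.9785 128.8435  95.9174]]
[[259.2764 125.7259]]
```

Request:
drive_tool(targets=[[0,-0.035,0,0],[0,0,-0.06,0],[0,0,-0.05,0],[0,0,0,0],[0,0,0,0]])

```text
time: 33.8
eef_pos: [0.5926, 0.3063, 0.1396]
tool_rot: [-180.0, 0.0, 84.8]
force: [-0.2, -0.3, -2.1]
gripper_width: 0.0495
grip_force: 33.9
```

```bash
python3 - <<'E'
from h import *
c=snap("wrist","w24"); s=st(); z=s["eef_pos"][2]
edges(c,(257,275),100,180,9)
print(w2l(onz(c,[(201,137),(317,137)],z+.0087)))
E
```

```text
tcp [0.5926 0.3064 0.1397] loc [-2.051 65.264 83.664] 84.82003667475672 F [-0.0757 -0.2016 -2.5842] w 0.04944861671883369
257 [(102, 74, 135), (109, 135, 84), (121, 81, 95), (137, 90, 179)]
275 [(102, 76, 135), (109, 133, 83), (121, 79, 96), (137, 89, 179)]
[[-26.0276 128.1378  92.364 ]
 [ 20.9169 128.1349  92.364 ]]
```

Position is right; seat it, release and back off.

Request:
drive_tool(targets=[[0,0,-0.03,0],[0,0,-0.02,0],[0,0,0,0]])

```text
time: 34.15
eef_pos: [0.5928, 0.3064, 0.1394]
tool_rot: [180.0, -0.0, 84.8]
force: [-2.6, -3.0, 4.3]
gripper_width: 0.0495
grip_force: 35.0
```

Request:
drive_tool(targets=[[0,0,0,0],[0,0,0,0],[0,0,0.5,0],[0,0,1,0],[0,0,1,0]], gripper=74)

```text
time: 34.65
eef_pos: [0.5926, 0.3064, 0.2147]
tool_rot: [-180.0, -0.0, 84.8]
force: [0.2, 0.1, -0.1]
gripper_width: 0.0632
grip_force: 0.0
```

Request:
drive_tool(targets=[[-1,-0.5,0.6,0],[-1,-1,0,0],[-1,-1,0,0],[-1,-1,0,0],[-1,-1,0,0]])

```text
time: 35.15
eef_pos: [0.4417, 0.1706, 0.2322]
tool_rot: [179.9, -0.0, 84.8]
force: [0.0, -0.7, -0.4]
gripper_width: 0.0634
grip_force: 0.0
```

Request:
drive_tool(targets=[[-0.5,-1,0,0],[0,-1,0,0],[0,-1,0,0],[0,-1,0,0],[0,-1,0,0]])

```text
time: 35.65
eef_pos: [0.428, 0.0204, 0.2326]
tool_rot: [179.9, -0.0, 84.8]
force: [0.3, -0.2, -0.3]
gripper_width: 0.0631
grip_force: 0.0
```

Request:
drive_tool(targets=[[0,-1,0,0],[0,-1,0,0],[0,-1,0,0],[0,0,0,0],[0,0,0,0]])

```text
time: 36.15
eef_pos: [0.428, -0.0688, 0.2321]
tool_rot: [179.9, -0.0, 84.7]
force: [-0.2, 1.3, -0.4]
gripper_width: 0.0635
grip_force: 0.0
```

```bash
python3 - <<'E'
from h import *
st(); t=snap("top","t30"); s=snap("side","s30")
cv2.imwrite("pics/fin.png",np.hstack([cv2.resize(t["img"][120:230,105:225],(440,403),interpolation=2),cv2.resize(s["img"][105:205,230:320],(360,403),interpolation=2)]))
E
```

```text
tcp [ 0.428  -0.0688  0.2321] loc [-132.2389 -323.1804  176.0952] 84.73513913979578 F [-0.1941  1.3126 -0.429 ] w 0.06354827425996654
```

View pics/fin.png

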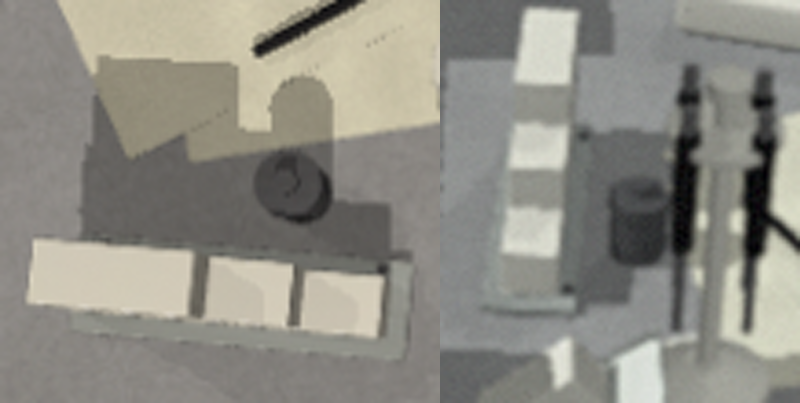

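The last picture shows the three courses stepped and in line: top block at crop x 30–195, middle full block ending near 295, and the bottom course ending near 385. The pot and the stand are where they were.

```bash
python3 -c "
from h import *
print(r.sign_off())"
```

```text
the job is handed in; nothing more can be done
None
```

The wall is laid in running bond and handed in at about 36 s: the half block by the bracket, a full block beside it with a gap of about 4 mm, and the other full block on top within about 1 mm of centre over their joint. All three blocks are let go, the three-quarter block was not touched, and the last pictures show the pot and stand unmoved. The half block sits about 1 mm off the wall's centre line. While I levelled the last full block on the bench, the wrist force read 42 N for a moment, pressing through the held block rather than the gripper body.

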